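Shut and fasten the specimen-vial case

TASK

The open vial case on the bench is packed: with the fingertips push its lid over and down until it is fully shut, without slamming it, then fold down both blue latches on its front until they lie flat against the case. Do it all by pushing, with nothing picked up: the case stays standing where it is, the latches stay unfolded until the lid is down, and the jars and the dish beside it are left alone.

Things in the scene. Friction and masses are not known exactly. Their poses are not given: they have to be found in the camera images.
- case: Grey plastic case of glass vials in black foam, loose on the bench, about 1.3 to 2 kg. Shut: 170 mm deep (x), 270 wide (y), 82 high (base 56, lid 26). Origin: centre of the underside, z up. Its front faces its own -x (the robot); the lid's hinge is on the rear (+x) rim. A folded black handle on the front stands out 17 mm, at y = -50 to 50 mm, lower than 41 mm.
- lid_hinge (a point): Middle of the lid's hinge line: case frame (85, 0, 56) mm. The lid turns about the case's y axis through this point.
- lid_front (a point): Middle of the lid's front edge on its flat outer face (170 x 270 mm); moves with the lid and has its axes: z is the outer face's normal (up when shut, rearward when the lid stands up), -x points along the lid away from the hinge. Shut, it lies 170 mm in front of the hinge line and 26 mm higher.
- lid (a joint): Lid angle in rad: 0 shut, 1.57 standing straight up, stop at 1.85 (leaning back, away from the robot). It starts at about 1.45 to 1.75. The hinge is stiff: the lid stays wherever it is left and takes about 1 to 4 N of push at 135 mm from the hinge line.
- latch_left_hinge (a point): Hinge of the left latch (case +y side, y = +85 mm), on the lid's front wall, 5 mm in front of it; with the lid shut it is 68 mm above the bench. It moves with the lid and has the lid's axes.
- latch_right_hinge (a point): The same for the right latch (case y = -85 mm).
- latch_left (a joint): Left latch angle in rad: 0 home (hanging flat against the case front, lid shut), 1.57 straight out from the lid's front, stop 2.3; starts at 1.4 to 2.1. Blue tab 36 mm long from its hinge, 34 wide (y), 5 thick; its outer face lies 2.5 mm in front of the hinge line when home. Stiff: 1 to 2 N near the free end; stays where it is left.
- latch_right (a joint): Right latch angle, the same.
- jar_blue: Bystander: greenish glass specimen jar with a blue lid, 64 mm across, 82 mm high; origin at the centre of its underside.
- jar_red: Bystander: amber glass specimen jar with a red lid, 64 mm across, 82 mm high; origin at the centre of its underside.
- petri: Bystander: covered glass Petri dish, 90 mm across, 16 mm high; origin at the centre of its underside.

How it is judged:
On the way:
1. the lid is shut, both latches still unfolded (value of joint lid below 0.04 rad and value of joint each of latch_left, latch_right above 0.5 rad), for 0.2 s.
At the end, for the whole second after the job is handed in: The lid is shut (within 0.04 rad) and both latches are folded home (within 0.15 rad); the case stands flat and at rest within 40 mm of where it was; the jars and the dish are upright and within 15 mm of where they were (value of joint lid below 0.04 rad and value of joint each of latch_left, latch_right below 0.15 rad and distance of case from where it was at the start of the episode below 0.04 m and height (world z) of case below 0.006 m and angle between case's own z axis and vertical below 0.05 rad and linear speed of case below 0.01 m/s and not (distance of jar_blue from where it was at the start of the episode above 0.015 m) and not (distance of jar_red from where it was at the start of the episode above 0.015 m) and not (distance of petri from where it was at the start of the episode above 0.015 m) and not (angle between jar_blue's own z axis and vertical above 0.2 rad) and not (angle between jar_red's own z axis and vertical above 0.2 rad) and not (angle between petri's own z axis and vertical above 0.2 rad)); the robot touches nothing.
It fails at once if the lid is slammed (faster than 2 rad/s over the last 0.3 rad) (value of joint lid below 0.3 rad and velocity of joint lid below -2 rad/s).
It fails at once if a latch is folded before the lid is down (value of joint lid above 0.04 rad and value of joint any of latch_left, latch_right below 0.5 rad).
It fails at once if the case is lifted or tipped (height (world z) of case above 0.012 m or angle between case's own z axis and vertical above 0.1 rad).
It fails at once if the case is shoved more than 40 mm away (distance of case from where it was at the start of the episode above 0.04 m).
It fails at once if a jar or the dish is moved more than 15 mm, tipped or picked up (distance of any of jar_blue, jar_red, petri from where it was at the start of the episode above 0.015 m or angle between any of jar_blue, jar_red, petri's own z axis and vertical above 0.2 rad).
It also fails if it takes over 51 s, if anything falls off the work surface, if the arm or the gripper's body presses on something with over 40 N, if the wrist force passes 120 N, or if a joint passes its speed limit or range.

ROBOT

A 6-joint arm with a two-finger parallel gripper is mounted at the origin on the work surface. World frame = base frame: x ahead of the robot, y to its left, z up, the work surface at z = 0. Lengths are in m, angles in rad, forces in N, time in s.
With the tool pointing down it reaches from about 0.3 to 0.775 m from the base axis. Payload 14.6 kg.
Tool frame: the origin (TCP) lies midway between the tips of the shut fingers; the grasp point (between the pads) lies 19 mm behind it (tcp_to_grasp is the distance from the TCP to the grasp point, in m); z points along the fingers, y is the line along which they close (so a half turn about z gives the same grasp; the last joint's range is limited). The gripper opens to 94 mm and grips with 3 to 60 N. Pads are 16 mm wide; open, the fingers measure 119 mm over their backs; the gripper's body (75 mm by 177 mm) begins 78 mm behind the grasp point.
Start: joints at [-1.232, 0.3, 1.521, -0, 1.321, -0.067], TCP at [0.217, -0.505, 0.205] pointing down, gripper open.
Joint ranges: [-3.03, 3.03], [-0.79, 2.21], [0.23, 2.52], [-1.04, 4.18], [0, 3.07], [-2.55, 2.55]. Speed limits (rad/s): [2.22, 2.22, 2.57, 3.14, 3.14, 3.14].

INTERFACE

Orientations are given as [roll, pitch, yaw] about the fixed x, y, z axes, in that order (R = Rz(yaw) Ry(pitch) Rx(roll)).
In Python, from station import * gives the robot as it stands.
- The arm moves only by the tool send_rows, never from a script. Its argument "motion" is a list of rows, each a list of 3 entries, a list of its own where there are three numbers: the shift along the tool's x, y, z in units of 0.03 m (1.0 is 0.03 m), then the turn, a rotation vector about the tool's x, y, z in units of 0.12 rad (1.0 is 0.12 rad), then the opening, from -1 (shut) to 1 (fully open). In form: [[[x, y, z], [rx, ry, rz], grip], ...]. A call has 1 to 12 rows; each row shifts and turns the commanded pose from where the row before left it, along the tool's axes as they then stand; what a row does not reach is not made up. A row lasts 1/10 s, in which the tool goes at most 50 mm and 8.59 degrees, less where a joint would pass 70% of its speed; a pose out of reach is approached as far as the arm can. A call with a number of a shift or a turn outside -1 to 1 is refused whole. A call with a gripper value outside its range is refused whole. The fingers move at their own pace and stop on an object; "squeeze" is the grip in N (left out, the last holds). Time passes only in rows, so rows that do not move let the fingers close. It gives the time, the measured TCP pose, the force, the opening and the grip force at its end, in the units of the state.
- get_obs(): the state, without advancing time (a new reading comes with each control period).
- camera(name): name is "side" or "top"; returns a dict with "pixels" (480x640x3 uint8, red, green, blue), "depth" (480x640 float32, m along the optical axis (not along the pixel's ray), 0 where there is no reading), "fx", "fy", "cx", "cy" (pixels), "rvec" (rotation vector, rad) and "tvec" (3), from world to camera coordinates, as OpenCV has them. Camera axes: x right, y down, z forward; pixel columns grow to the right and rows downward; lengths in m; the calibration is good to about 2 mm. A picture is of the moment at which its call begins.
- hand_in(): hands the job in; it is judged then, once.
The state is a dict: "time_s": time; "qpos": joint angles; "joint_vel": joint speeds; "tau": joint torques, N m; "ee_pos": TCP position; "eef_rot": TCP orientation; "force": force on the tool from outside, world axes, zero at the start; "moment": the same for the moment, N m; "grip_width": finger opening in m; "grip_force": force on a finger pad.
Only numpy, scipy, OpenCV 4.12 (cv2) and the standard library are available. Lean on these libraries where they do the work, as an engineer would, in place of code of your own. Each camera call takes 0.05 s, during which the arm holds its last target. There are 200 camera calls.

## Working session

There is one attempt and no reset: what is moved stays moved. The work goes in short steps, Python scripts to look and compute and a tool call to move; the robot and the scene stay as the last step left them, time stands still between calls to the robot, and variables do not carry over. Pictures are saved under pics/ and viewed, at most 10 in all, crops included, and the job is handed in when it is done.

Besides the shell and the picture viewer there is one more tool, called after ">>>" by a JSON object that holds its "api" and its "payload". send_rows: Moves the arm, as the interface text tells. Its arguments: {"type":"object","properties":{"motion":{"type":"array"},"squeeze":{"type":"number"}},"required":["motion"]}

```bash
ls; mkdir -p pics; cat > h.py <<'E'
from station import *
import numpy as np, cv2
def cam(n):
    c=camera(n); R=cv2.Rodrigues(np.array(c["rvec"],float))[0]; t=np.array(c["tvec"],float).ravel()
    v,u=np.mgrid[:480,:640]; d=c["depth"]
    P=np.stack([(u-c["cx"])/c["fx"]*d,(v-c["cy"])/c["fy"]*d,d],-1)
    W=(P-t)@R; W[d==0]=np.nan
    return c["pixels"],W,c
E
python3 - <<'E'
from h import *
for n in("side","top"):
    p,W,c=cam(n); cv2.imwrite(f"pics/{n}0.png",p[:,:,::-1]); np.savez(f"{n}0.npz",p=p,W=W)
    R=cv2.Rodrigues(np.array(c["rvec"],float))[0]; print(n,-R.T@np.array(c["tvec"]).ravel(),c["fx"])
o=get_obs();print({k:np.round(v,3) for k,v in o.items()})
E
```

```text
pics
side [0.08806625 1.12954383 0.78212928] 569.5782829380918
top [0.43445676 0.10621275 1.08873426] 548.040392267091
{'time_s': np.float64(0.1), 'qpos': array([-1.232,  0.3  ,  1.521,  0.   ,  1.321, -0.067]), 'joint_vel': array([ 0.001, -0.001, -0.001, -0.001, -0.   , -0.001]), 'tau': array([ 2.0000e-03, -5.3263e+01, -3.5328e+01,  7.1000e-02,  2.4000e-02,
       -0.0000e+00]), 'ee_pos': array([ 0.217, -0.505,  0.205]), 'eef_rot': array([-3.141, -0.   ,  0.406]), 'force': array([-0.61 ,  0.843, -0.409]), 'moment': array([ 0.049,  0.054, -0.016]), 'grip_force': np.float64(0.0), 'grip_width': np.float64(0.094)}
```

View pics/side0.png

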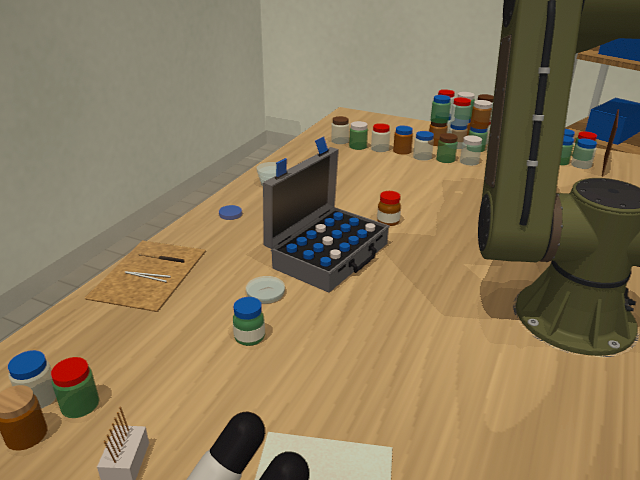

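View pics/top0.png

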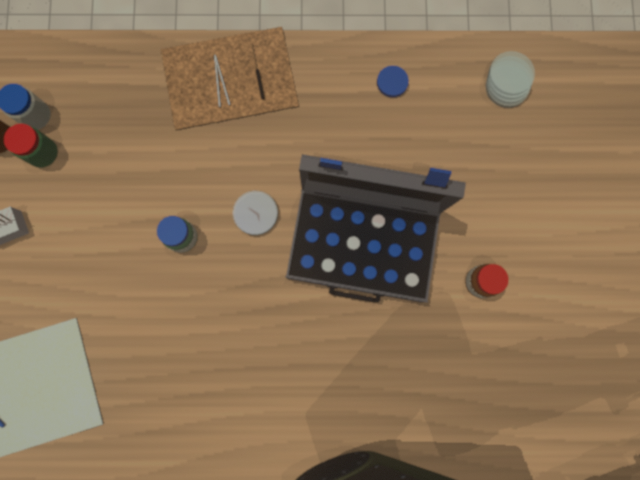

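Side view: the case is near (325,240) with its lid about upright and the latches at (282,167) and (322,147). The red jar is at (389,208), the petri dish at (265,290) and the blue jar at (249,320). Top view: the front edge of the case runs from (289,278) to (428,301), and the lid's top edge is at y≈165-190.

```bash
python3 - <<'E'
import numpy as np,cv2
T=np.load("top0.npz");S=np.load("side0.npz")
W=np.vstack([T["W"].reshape(-1,3),S["W"].reshape(-1,3)]);p=np.vstack([T["p"].reshape(-1,3),S["p"].reshape(-1,3)]).astype(int)
nt=480*640; src=np.r_[np.zeros(nt),np.ones(nt)]
for u,v in[(289,278),(428,301),(340,292),(303,160),(462,190),(330,165),(437,177),(255,213),(173,230),(491,280)]: print("top",u,v,T["W"][v,u].round(3))
for u,v in[(282,167),(322,147),(266,190),(337,155)]: print("side",u,v,S["W"][v,u].round(3))
ok=np.isfinite(W).all(1)
reg=ok&(W[:,0]>.33)&(W[:,0]<.75)&(W[:,1]>-.17)&(W[:,1]<.22)&(W[:,2]>.02)&(W[:,2]<.35)
# rim
blue=(p[:,2]>p[:,0]+50)&(p[:,2]>p[:,1]+30)
m=reg&~blue&(abs(W[:,2]-.054)<.006)&(src==0)
r=cv2.minAreaRect(W[m,:2].astype(np.float32)*1000);print("rim",r,m.sum(),cv2.boxPoints(r))
h,e=np.histogram(W[reg&(src==0),2],np.arange(.02,.3,.01));print(dict(zip(e.round(2),h)))
# lid points
L=reg&~blue&(W[:,2]>.09)&(W[:,0]>.5)
for s in(0,1):
    q=W[L&(src==s)];print("lid",s,len(q),q.min(0),q.max(0))
    b=W[reg&blue&(W[:,2]>.18)&(src==s)]
    for sg in (b[:,1]>.06,b[:,1]<=.06): print("latch",sg.sum(),b[sg].mean(0).round(4),b[sg].min(0).round(4),b[sg].max(0).round(4))
np.save("lid.npy",W[L&(src==1)])
E
```

```text
top 289 278 [0.517 0.151 0.055]
top 428 301 [ 0.473 -0.11   0.055]
top 340 292 [0.492 0.053 0.019]
top 303 160 [0.695 0.122 0.228]
top 462 190 [ 0.645 -0.135  0.228]
top 330 165 [0.678 0.079 0.255]
top 437 177 [ 0.659 -0.088  0.256]
top 255 213 [0.65  0.221 0.016]
top 173 230 [0.604 0.365 0.084]
top 491 280 [ 0.51  -0.222  0.084]
side 282 167 [0.677 0.079 0.253]
side 322 147 [ 0.654 -0.085  0.247]
side 266 190 [0.696 0.123 0.209]
side 337 155 [ 0.632 -0.13   0.213]
rim ((589.59375, 7.2074737548828125), (272.07684326171875, 194.84625244140625), 80.03518676757812) 8110 [[ 470.09976 -109.92027]
 [ 662.00665 -143.63713]
 [ 709.08777  124.33522]
 [ 517.18085  158.05208]]
{np.float64(0.02): np.int64(173), np.float64(0.03): np.int64(74), np.float64(0.04): np.int64(6241), np.float64(0.05): np.int64(5152), np.float64(0.06): np.int64(2840), np.float64(0.07): np.int64(176), np.float64(0.08): np.int64(178), np.float64(0.09): np.int64(168), np.float64(0.1): np.int64(192), np.float64(0.11): np.int64(188), np.float64(0.12): np.int64(200), np.float64(0.13): np.int64(189), np.float64(0.14): np.int64(
[... 255 characters left out ...]
156), np.float64(0.23): np.int64(235), np.float64(0.24): np.int64(121), np.float64(0.25): np.int64(128), np.float64(0.26): np.int64(223), np.float64(0.27): np.int64(12), np.float64(0.28): np.int64(0)}
lid 0 3848 [ 0.63196088 -0.14079613  0.09000737] [0.7064286  0.12831904 0.27060585]
latch 64 [0.6801 0.0785 0.2684] [0.6759 0.0638 0.2653] [0.6845 0.0932 0.2727]
latch 40 [ 0.6655 -0.091   0.2658] [ 0.6615 -0.1051  0.2625] [ 0.6694 -0.0779  0.2684]
lid 1 3784 [ 0.63022132 -0.14400522  0.09010223] [0.71162551 0.13151706 0.26924015]
latch 132 [0.679  0.0818 0.2528] [0.6731 0.0616 0.2347] [0.6865 0.0983 0.27  ]
latch 123 [ 0.6573 -0.0873  0.2508] [ 0.6478 -0.1076  0.2343] [ 0.6701 -0.0687  0.2665]
```

```bash
python3 - <<'E'
import numpy as np
from scipy.optimize import least_squares
T=np.load("top0.npz");S=np.load("side0.npz")
ps=-0.174;c,s=np.cos(ps),np.sin(ps);O=np.array([.5773,.0094,0])
for n,D in(("top",T),("side",S)):
    W=D["W"].reshape(-1,3);p=D["p"].reshape(-1,3).astype(int)
    C=W-O;C=np.c_[c*C[:,0]+s*C[:,1],-s*C[:,0]+c*C[:,1],C[:,2]]*1000
    blue=(p[:,2]>p[:,0]+50)&(p[:,2]>p[:,1]+30)
    g=(abs(C[:,1])<145)&(abs(C[:,0])<160)&(C[:,2]>75)
    L=g&~blue
    top=L&(C[:,2]>205);print(n,"lid hi x pct",np.percentile(C[top],[2,25,50,75,98],axis=0).round(0).tolist())
    # inner plane: interior face mid points
    I=L&(C[:,2]>100)&(C[:,2]<190)&(abs(C[:,1])<110)
    if I.sum()>50: 
        k=np.polyfit(C[I][:,2],C[I][:,0],1);print("inner dx/dz",k, "theta",np.pi/2+np.arctan(k[0]))
    for nm,lo,hi in(("L",60,110),("R",-110,-60)):
        b=C[g&blue&(C[:,1]>lo)&(C[:,1]<hi)&(C[:,2]>180)]
        k=np.polyfit(b[:,2],b[:,0],1);print(nm,len(b),b.mean(0).round(0),b.min(0).round(0),b.max(0).round(0),k)
    bm=(abs(C[:,0])<95)&(abs(C[:,1])<145)&(abs(C[:,2]-55)<4)&~blue
    print("rim",np.percentile(C[bm],[1,99],axis=0).round(0).tolist())
E
```

```text
top lid hi x pct [[80.0, -130.0, 224.0], [86.0, -76.0, 227.0], [91.0, -12.0, 228.0], [98.0, 58.0, 230.0], [105.0, 130.0, 265.0]]
inner dx/dz [-4.57751727e-02  1.08753438e+02] theta 1.525053085925642
L 64 [ 89.  86. 268.] [ 86.  71. 265.] [ 92. 101. 273.] [ -0.37253677 189.26646589]
R 40 [104. -84. 266.] [102. -98. 263.] [106. -70. 268.] [ -0.47283611 229.89398423]
rim [[-84.0, -135.0, 51.0], [91.0, 134.0, 59.0]]
side lid hi x pct [[78.0, -133.0, 206.0], [83.0, -60.0, 224.0], [89.0, 21.0, 227.0], [97.0, 98.0, 228.0], [104.0, 136.0, 262.0]]
inner dx/dz [-4.18008453e-02  1.07941462e+02] theta 1.5290198023230752
L 132 [ 88.  89. 253.] [ 83.  69. 235.] [ 94. 106. 270.] [-6.49747497e-02  1.04095814e+02]
R 123 [ 96. -81. 251.] [  86. -102.  234.] [107. -63. 266.] [ 0.39517715 -3.59142337]
rim [[-86.0, -136.0, 51.0], [89.0, 137.0, 59.0]]
```

>>> {"api": "send_rows", "payload": {"motion": [[[0.3, 0, -0.7], [0, 0, 0.805], -1], [[0.5, 0, -0.7], [0, 0, 0.805], -1], [[0.5, 0, -0.7], [0, 0, 0.805], -1], [[0.5, 0, -0.7], [0, 0, 0.805], -1], [[0.5, 0, -0.7], [0, 0, 0.805], -1], [[0.5, 0, -0.7], [0, 0, 0.805], -1]]}}

```text
time_s: 0.7
ee_pos: [0.2998, -0.4929, 0.3321]
eef_rot: [-3.141, 0.0, -0.178]
force: [-0.6, -0.1, -0.5]
grip_width: 0.0494
grip_force: 0.0
```

>>> {"api": "send_rows", "payload": {"motion": [[[0.55, -0.9, 0], [0, 0, 0], -1], [[0.55, -0.9, 0], [0, 0, 0], -1], [[0.55, -0.9, 0], [0, 0, 0], -1], [[0.55, -0.9, 0], [0, 0, 0], -1], [[0.55, -0.9, 0], [0, 0, 0], -1], [[0.55, -0.9, 0], [0, 0, 0], -1], [[0.55, -0.9, 0], [0, 0, 0], -1], [[0.55, -0.9, 0], [0, 0, 0], -1], [[0.55, -0.9, 0], [0, 0, 0], -1], [[0.55, -0.9, 0], [0, 0, 0], -1]]}}

```text
time_s: 1.7
ee_pos: [0.509, -0.2546, 0.3311]
eef_rot: [-3.141, 0.001, -0.174]
force: [0.5, -0.2, 0.1]
grip_width: 0.0004
grip_force: 0.0
```

>>> {"api": "send_rows", "payload": {"motion": [[[0.55, -0.9, 0], [0, 0, 0], -1], [[0.55, -0.9, 0], [0, 0, 0], -1], [[0.55, -0.9, 0], [0, 0, 0], -1], [[0.55, -0.9, 0], [0, 0, 0], -1], [[0.55, -0.9, 0], [0, 0, 0], -1], [[0.55, -0.9, 0], [0, 0, 0], -1], [[0.55, -0.9, 0], [0, 0, 0], -1], [[0.55, -0.9, 0], [0, 0, 0], -1], [[0.55, -0.9, 0], [0, 0, 0], -1], [[0.55, -0.9, 0], [0, 0, 0], -1]]}}

```text
time_s: 2.7
ee_pos: [0.7182, -0.0173, 0.331]
eef_rot: [3.141, 0.001, -0.174]
force: [-0.1, -0.6, -0.1]
grip_width: 0.0003
grip_force: 0.0
```

>>> {"api": "send_rows", "payload": {"motion": [[[0, 0, -0.0], [0, 0, 0], -1], [[0, 0, 0.7], [0, 0, 0], -1], [[0, 0, 0.7], [0, 0, 0], -1], [[0, 0, 0.7], [0, 0, 0], -1], [[0, 0, 0.7], [0, 0, 0], -1], [[0, 0, 0.7], [0, 0, 0], -1], [[0, 0, 0.7], [0, 0, 0], -1], [[-0.3, 0, 0], [0, 0, 0], -1], [[-0.3, 0, 0], [0, 0, 0], -1], [[-0.2, 0, 0], [0, 0, 0], -1]]}}

```text
time_s: 3.7
ee_pos: [0.6932, -0.0147, 0.2054]
eef_rot: [3.141, 0.0, -0.174]
force: [-0.2, 0.6, 0.8]
grip_width: 0.0004
grip_force: 0.0
```

```bash
cat > arc.py <<'E'
import numpy as np
# tip path in case frame (mm): tip bottom, lid face at r from hinge; finger half depth 8
th=np.arange(1.5,-0.01,-0.1); r=150
x=85-r*np.cos(th)+26*np.sin(th)+8*np.sin(th); z=56+r*np.sin(th)+26*np.cos(th)
for a in zip(th.round(2),x.round(1),z.round(1),np.r_[0,np.diff(x)/30].round(2),np.r_[0,-np.diff(z)/30].round(2)):print(*a)
E
python3 arc.py
```

```text
1.5 108.3 207.5 0.0 0.0
1.4 93.0 208.2 -0.51 -0.03
1.3 77.6 207.5 -0.51 0.02
1.2 62.3 205.2 -0.51 0.08
1.1 47.3 201.5 -0.5 0.13
1.0 32.6 196.3 -0.49 0.17
0.9 18.4 189.7 -0.47 0.22
0.8 4.9 181.7 -0.45 0.26
0.7 -7.8 172.5 -0.42 0.31
0.6 -19.6 162.2 -0.39 0.35
0.5 -30.3 150.7 -0.36 0.38
0.4 -39.9 138.4 -0.32 0.41
0.3 -48.3 125.2 -0.28 0.44
0.2 -55.3 111.3 -0.23 0.46
0.1 -60.9 96.8 -0.19 0.48
-0.0 -65.0 82.0 -0.14 0.49
```

>>> {"api": "send_rows", "payload": {"motion": [[[-0.36, 0, 0], [0, 0, 0], -1], [[-0.36, 0, 0], [0, 0, 0], -1], [[-0.36, 0, 0], [0, 0, 0], -1], [[-0.36, 0, 0], [0, 0, 0], -1], [[-0.36, 0, 0.04], [0, 0, 0], -1], [[-0.36, 0, 0.06], [0, 0, 0], -1], [[-0.36, 0, 0.1], [0, 0, 0], -1], [[-0.34, 0, 0.1], [0, 0, 0], -1]]}}

```text
time_s: 4.5
ee_pos: [0.609, 0.0003, 0.1966]
eef_rot: [-3.142, -0.001, -0.174]
force: [1.1, -0.0, 0.0]
grip_width: 0.0005
grip_force: 0.8
```

```bash
cat >> h.py <<'E'
ps=-0.174;O=np.array([.5773,.0094,0])
def tocase(W):
    c,s=np.cos(ps),np.sin(ps);C=W-O
    return np.stack([c*C[...,0]+s*C[...,1],-s*C[...,0]+c*C[...,1],C[...,2]],-1)*1000
E
python3 - <<'E'
from h import *
print(tocase(np.array(get_obs()["ee_pos"])).round(1))
p,W,c=cam("side");cv2.imwrite("pics/s1.png",cv2.resize(p[110:310,200:440,::-1],None,fx=2.5,fy=2.5))
E
```

```text
[ 32.8  -3.5 196.6]
```

View pics/s1.png

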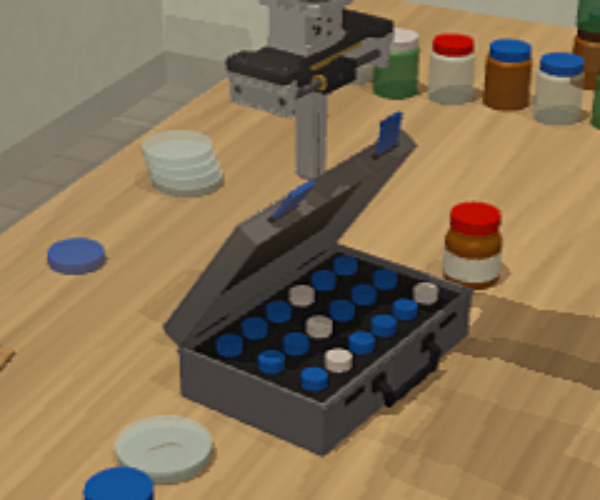

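The crop shows the lid tilted forward to about 1 rad, with the fingertip at (312,175) behind it and the latches still unfolded at (293,198) and (389,132). I'll follow the arc down.

>>> {"api": "send_rows", "payload": {"motion": [[[-0.24, 0, 0.1], [0, 0, 0], -1], [[-0.24, 0, 0.11], [0, 0, 0], -1], [[-0.23, 0, 0.13], [0, 0, 0], -1], [[-0.22, 0, 0.13], [0, 0, 0], -1], [[-0.21, 0, 0.15], [0, 0, 0], -1], [[-0.21, 0, 0.15], [0, 0, 0], -1], [[-0.2, 0, 0.17], [0, 0, 0], -1], [[-0.2, 0, 0.17], [0, 0, 0], -1], [[-0.18, 0, 0.19], [0, 0, 0], -1], [[-0.18, 0, 0.19], [0, 0, 0], -1], [[-0.16, 0, 0.2], [0, 0, 0], -1], [[-0.16, 0, 0.2], [0, 0, 0], -1]]}}

```text
time_s: 5.75
ee_pos: [0.5372, 0.0133, 0.1392]
eef_rot: [-3.142, 0.0, -0.174]
force: [0.5, -0.9, 0.6]
grip_width: 0.0003
grip_force: 0.4
```

>>> {"api": "send_rows", "payload": {"motion": [[[-0.14, 0, 0.22], [0, 0, 0], -1], [[-0.14, 0, 0.22], [0, 0, 0], -1], [[-0.12, 0, 0.23], [0, 0, 0], -1], [[-0.12, 0, 0.23], [0, 0, 0], -1], [[-0.1, 0, 0.24], [0, 0, 0], -1], [[-0.1, 0, 0.24], [0, 0, 0], -1]]}}

```text
time_s: 6.35
ee_pos: [0.5161, 0.017, 0.0977]
eef_rot: [3.142, 0.0, -0.174]
force: [-0.3, 0.5, 0.6]
grip_width: 0.0003
grip_force: 0.3
```

Final part: push gently down until the force rises.

>>> {"api": "send_rows", "payload": {"motion": [[[-0.04, 0, 0.15], [0, 0, 0], -1], [[-0.04, 0, 0.15], [0, 0, 0], -1], [[-0.04, 0, 0.12], [0, 0, 0], -1], [[0, 0, 0.08], [0, 0, 0], -1], [[0, 0, 0.05], [0, 0, 0], -1]]}}

```text
time_s: 6.85
ee_pos: [0.5128, 0.0176, 0.082]
eef_rot: [3.142, 0.0, -0.174]
force: [-9.0, -0.4, 20.0]
grip_width: 0.0004
grip_force: 9.7
```

>>> {"api": "send_rows", "payload": {"motion": [[[0.03, 0, 0], [0, 0, 0], -1], [[0, 0, 0], [0, 0, 0], -1], [[0, 0, -0.2], [0, 0, 0], -1], [[0, 0, -0.8], [0, 0, 0], -1], [[0, 0, -0.8], [0, 0, 0], -1], [[0, 0, -0.8], [0, 0, 0], -1], [[-0.8, 0, -0.5], [0, 0, 0], -1], [[-0.8, 0, 0], [0, 0, 0], -1], [[-0.8, 0, 0], [0, 0, 0], -1], [[-0.8, 0, 0], [0, 0, 0], -1]]}}

```text
time_s: 7.85
ee_pos: [0.4184, 0.0341, 0.1752]
eef_rot: [-3.141, -0.001, -0.174]
force: [0.3, -0.0, -0.4]
grip_width: 0.0004
grip_force: 0.0
```

```bash
python3 - <<'E'
from h import *
print(tocase(np.array(get_obs()["ee_pos"])).round(1))
for n in("top","side"):
    p,W,c=cam(n);C=tocase(W);q=p.astype(int)
    blue=(q[...,2]>q[...,0]+50)&(q[...,2]>q[...,1]+30)
    T=(abs(C[...,0])<100)&(abs(C[...,1])<145)&(C[...,2]>70)&(C[...,2]<100)&~blue
    A=C[T];F=A[(abs(A[:,0])<75)];k=np.linalg.lstsq(np.c_[F[:,:2],np.ones(len(F))],F[:,2],rcond=None)[0];print(n,"plane",k.round(4),len(F))
    if n=="top": print(cv2.minAreaRect(C[T][:,:2].astype(np.float32)))
    for nm,s in(("L",1),("R",-1)):
        b=C[blue&(abs(C[...,1]-85*s)<25)&(C[...,0]<-70)&(C[...,0]>-150)&(C[...,2]>20)&(C[...,2]<120)]
        if len(b)>5: print(nm,len(b),b.min(0).round(),b.max(0).round(),np.polyfit(b[:,0],b[:,2],1).round(2))
    cv2.imwrite(f"pics/{n}2.png",cv2.resize(p[160:310,220:440,::-1],None,fx=2.5,fy=2.5))
E
```

```text
[-160.8   -3.2  175.2]
top plane [1.00000e-03 9.00000e-04 8.30864e+01] 11589
((-6.092338562011719, -0.0275726318359375), (270.2675476074219, 187.7903594970703), 89.79144287109375)
L 207 [-121.   71.   67.] [-89. 102.  75.] [-0.   70.79]
R 55 [-96. -97.  69.] [-89. -70.  78.] [-0.34 42.57]
side plane [ 4.00000e-04 -8.90000e-03  8.31406e+01] 3548
L 142 [-126.   67.   66.] [-87. 106.  76.] [1.000e-02 7.187e+01]
R 68 [-124. -102.   70.] [-87. -65.  91.] [-0.47 29.58]
```

View pics/side2.png

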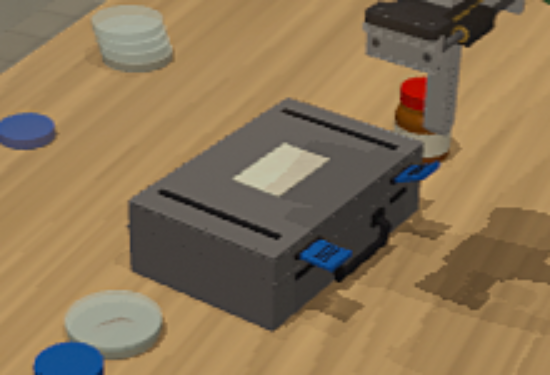

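The crop shows the lid flat and shut and the case not moved. The left latch (325,255) points straight out, and the right one (415,172) is out and tilted up. Next is the left latch.

>>> {"api": "send_rows", "payload": {"motion": [[[0.28, -0.6, 0], [0, 0, 0], -1], [[0.28, -0.6, 0], [0, 0, 0], -1], [[0.28, -0.6, 0], [0, 0, 0], -1], [[0.28, -0.6, 0.5], [0, 0, 0], -1], [[0.31, -0.53, 0.9], [0, 0, 0], -1], [[0, 0, 0.9], [0, 0, 0], -1], [[0, 0, 0.7], [0, 0, 0], -1], [[0, 0, 0.2], [0, 0, 0], -1], [[0, 0, 0.2], [0, 0, 0], -1]]}}

```text
time_s: 8.85
ee_pos: [0.4772, 0.1132, 0.073]
eef_rot: [-3.141, -0.0, -0.174]
force: [-0.7, -0.5, 0.5]
grip_width: 0.0003
grip_force: 0.0
```

>>> {"api": "send_rows", "payload": {"motion": [[[0, 0, 0.17], [0, 0, 0], -1], [[0, 0, 0.17], [0, 0, 0], -1], [[0, 0, 0.17], [0, 0, 0], -1], [[0, 0, 0.17], [0, 0, 0], -1], [[0, 0, 0.17], [0, 0, 0], -1], [[0, 0, 0.17], [0, 0, 0], -1]]}}

```text
time_s: 9.45
ee_pos: [0.4765, 0.1132, 0.0418]
eef_rot: [3.142, 0.0, -0.174]
force: [-0.7, -0.3, 0.8]
grip_width: 0.0002
grip_force: 0.5
```

>>> {"api": "send_rows", "payload": {"motion": [[[0, 0, 0.1], [0, 0, 0], -1], [[0.1, 0, 0], [0, 0, 0], -1], [[0.1, 0, 0], [0, 0, 0], -1], [[0.1, 0, 0], [0, 0, 0], -1], [[0.1, 0, 0], [0, 0, 0], -1], [[0.1, 0, 0], [0, 0, 0], -1]]}}

```text
time_s: 10.05
ee_pos: [0.4916, 0.1105, 0.0392]
eef_rot: [-3.142, 0.0, -0.174]
force: [-1.5, 0.2, 0.1]
grip_width: 0.0004
grip_force: 0.7
```

>>> {"api": "send_rows", "payload": {"motion": [[[0.06, 0, 0], [0, 0, 0], -1], [[0.05, 0, 0], [0, 0, 0], -1]]}}

```text
time_s: 10.25
ee_pos: [0.4941, 0.1101, 0.0391]
eef_rot: [3.141, 0.002, -0.174]
force: [-13.0, 3.2, 7.9]
grip_width: 0.0005
grip_force: 6.6
```

>>> {"api": "send_rows", "payload": {"motion": [[[-0.3, 0, 0], [0, 0, 0], -1], [[-0.4, 0, 0], [0, 0, 0], -1], [[0, 0, -0.9], [0, 0, 0], -1], [[0, 0, -0.9], [0, 0, 0], -1], [[0, 0, -0.9], [0, 0, 0], -1], [[0, 0.8, -0.2], [0, 0, 0], -1], [[0, 0.8, 0], [0, 0, 0], -1], [[0, 0.8, 0], [0, 0, 0], -1], [[0, 0.8, 0], [0, 0, 0], -1], [[0, 0.8, 0], [0, 0, 0], -1], [[0, 0.8, 0], [0, 0, 0], -1], [[0, 0.87, 0], [0, 0, 0], -1]]}}

```text
time_s: 11.45
ee_pos: [0.4442, -0.0547, 0.1265]
eef_rot: [3.141, -0.001, -0.173]
force: [0.2, 0.8, 0.3]
grip_width: 0.0004
grip_force: 0.0
```

```bash
cat > chk.py <<'E'
from h import *
print(tocase(np.array(get_obs()["ee_pos"])).round(1))
for n in("top","side"):
    p,W,c=cam(n);C=tocase(W);q=p.astype(int)
    blue=(q[...,2]>q[...,0]+50)&(q[...,2]>q[...,1]+30)
    T=(abs(C[...,0])<100)&(abs(C[...,1])<145)&(C[...,2]>70)&(C[...,2]<100)&~blue
    F=C[T&(abs(C[...,0])<75)];k=np.linalg.lstsq(np.c_[F[:,:2],np.ones(len(F))],F[:,2],rcond=None)[0];print(n,"plane",k.round(4),len(F))
    if n=="top": print(cv2.minAreaRect(C[T][:,:2].astype(np.float32)))
    for nm,s in(("L",1),("R",-1)):
        b=C[blue&(abs(C[...,1]-85*s)<25)&(C[...,0]<-70)&(C[...,0]>-150)&(C[...,2]>20)&(C[...,2]<120)]
        if len(b)>5: print(nm,len(b),b.min(0).round(),b.max(0).round(),"dx/dz",np.polyfit(b[:,2],b[:,0],1).round(3))
    import sys
    cv2.imwrite(f"pics/{n}{sys.argv[1]}.png",cv2.resize(p[160:310,220:440,::-1],None,fx=2.5,fy=2.5))
E
python3 chk.py 3
```

```text
[-120.   -86.1  126.5]
top plane [3.00000e-04 1.20000e-03 8.30948e+01] 11024
((-1.1993789672851562, -0.1595001220703125), (177.22059631347656, 271.0853271484375), 0.19274979829788208)
side plane [ 9.00000e-04 -8.60000e-03  8.31355e+01] 3566
L 81 [-93.  70.  34.] [-87. 105.  71.] dx/dz [-5.0000e-03 -8.9884e+01]
R 60 [-123.  -98.   72.] [-87. -65.  90.] dx/dz [-1.954 49.947]
```

Left latch is home (dx/dz ≈ 0). Now the right one.

>>> {"api": "send_rows", "payload": {"motion": [[[0.06, 0, 0.6], [0, 0, 0], -1], [[0, 0, 0.4], [0, 0, 0], -1], [[0, 0, 0.2], [0, 0, 0], -1], [[0, 0, 0.2], [0, 0, 0], -1], [[0, 0, 0.2], [0, 0, 0], -1], [[0, 0, 0.2], [0, 0, 0], -1], [[0, 0, 0.2], [0, 0, 0], -1], [[0, 0, 0.2], [0, 0, 0], -1], [[0, 0, 0.2], [0, 0, 0], -1], [[0, 0, 0.2], [0, 0, 0], -1], [[0, 0, 0.2], [0, 0, 0], -1], [[0, 0, 0.2], [0, 0, 0], -1]]}}

```text
time_s: 12.75
ee_pos: [0.4461, -0.0542, 0.0356]
eef_rot: [3.142, 0.0, -0.174]
force: [-0.7, 0.0, 1.2]
grip_width: 0.0005
grip_force: 0.4
```

>>> {"api": "send_rows", "payload": {"motion": [[[0, 0, 0.1], [0, 0, 0], -1], [[0.1, 0, 0], [0, 0, 0], -1], [[0.1, 0, 0], [0, 0, 0], -1], [[0.1, 0, 0], [0, 0, 0], -1], [[0.1, 0, 0], [0, 0, 0], -1], [[0.1, 0, 0], [0, 0, 0], -1]]}}

```text
time_s: 13.35
ee_pos: [0.4615, -0.0569, 0.0334]
eef_rot: [3.142, -0.0, -0.174]
force: [-1.4, -0.1, -1.4]
grip_width: 0.0004
grip_force: 0.6
```

>>> {"api": "send_rows", "payload": {"motion": [[[0.06, 0, 0], [0, 0, 0], -1], [[0.05, 0, 0], [0, 0, 0], -1]]}}

```text
time_s: 13.55
ee_pos: [0.4643, -0.0574, 0.0332]
eef_rot: [3.142, 0.001, -0.174]
force: [-11.3, 0.3, 5.6]
grip_width: 0.0005
grip_force: 5.5
```

>>> {"api": "send_rows", "payload": {"motion": [[[-0.3, 0, 0], [0, 0, 0], -1], [[-0.6, 0, 0], [0, 0, 0], -1], [[-0.5, 0, -0.8], [0, 0, 0], -1], [[-0.5, 0, -0.9], [0, 0, 0], -1], [[-0.5, 0, -0.9], [0, 0, 0], -1], [[0, 0, -0.9], [0, 0, 0], -1], [[0, 0, -0.9], [0, 0, 0], -1], [[0, 0, 0], [0, 0, 0], -1]]}}

```text
time_s: 14.35
ee_pos: [0.3945, -0.0451, 0.1683]
eef_rot: [3.141, -0.006, -0.174]
force: [-0.3, 0.5, 0.3]
grip_width: 0.0006
grip_force: 0.0
```

```bash
python3 chk.py 4
```

```text
[-170.6  -85.4  168.3]
top plane [7.00000e-04 1.40000e-03 8.31258e+01] 11583
((-1.2002334594726562, -0.0352325439453125), (270.6202697753906, 177.57212829589844), 89.95236206054688)
side plane [ 2.0000e-04 -8.8000e-03  8.3183e+01] 3558
L 80 [-93.  69.  33.] [-85. 105.  71.] dx/dz [-1.0000e-02 -8.9706e+01]
R 65 [ -95. -101.   32.] [-85. -65.  70.] dx/dz [-1.300e-02 -8.984e+01]
```

View pics/side4.png

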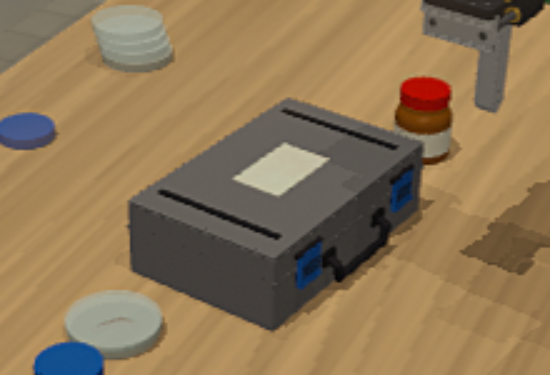

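The lid is shut and both latches lie flat at (310,263) and (401,190). The case, jars and dish are where they were, and the arm is clear.

```bash
python3 -c "from station import *;print(hand_in())"
```

```text
the job is handed in; nothing more can be done
None
```

The lid is shut and both latches are folded flat, with the case, jars and dish unmoved in the last pictures; the job was handed in at about 14.5 s, and no verdict came back.

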